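# Return the jumbled sockets to their fitted tray

### The arm

A 7-joint arm with a two-finger parallel gripper is mounted at the origin on a cart in front of the work surface, level with it; the furniture and walls round the work are solid. World frame = base frame: x ahead of the robot, y to its left, z up, the work surface at z = 0. Lengths are in m, angles in rad, forces in N, time in s.
With the tool pointing down it reaches from about 0.4 to 0.9 m from the base axis. Payload 5.6 kg.
Tool frame: the origin (TCP) lies at the very end of the fingers, on their centre line; the grasp point (between the pads) lies 19 mm behind it; z points along the fingers, y is the line along which they close (so a half turn about z gives the same grasp; the last joint's range is limited). The gripper opens to 92 mm and grips with 3 to 60 N. Pads are 20 mm wide; open, the fingers measure 128 mm over their backs; the gripper's body (75 mm by 189 mm) begins 69 mm behind the grasp point.
Start: joints at [-1.273, 0.468, -0.012, 1.603, 0.006, 1.071, -0.056], TCP at [0.217, 0.613, 0.215] pointing down, gripper open.
Joint ranges: [-2.53, 2.53], [-0.31, 2.02], [-1.57, 1.55], [0.28, 2.44], [-1.29, 4.43], [0.15, 1.84], [-2.92, 2.92]. Speed limits (rad/s): [2.57, 2.57, 3.14, 3.14, 3.14, 3.14, 3.14].

### API

Orientations are given as [roll, pitch, yaw] about the fixed x, y, z axes, in that order (R = Rz(yaw) Ry(pitch) Rx(roll)).
In Python, from rig import r gives the robot as it stands. The module is installed in compiled form; this text tells all that it offers.
- The arm moves only by the tool play_rows, never from a script. Its argument "increments" is a list of rows, each an object with "travel": the shift along the tool's x, y, z each as a share of 0.15 m, from -1 to 1, a list of three; "angular": the turn, a rotation vector about the tool's x, y, z each as a share of 120 degrees, from -1 to 1, a list of three; "claw": the finger opening in mm, from 0 to 91.9. A call has 1 to 20 rows; each row shifts and turns the commanded pose from where the row before left it, along the tool's axes as they then stand; what a row does not reach is not made up. A row lasts 1/12 s, in which the tool goes at most 41.7 mm and 7.16 degrees, less where a joint would pass 70% of its speed; a pose out of reach is approached as far as the arm can. A call with a number of a shift or a turn outside -1 to 1 is refused whole. A call with a gripper value outside its range is refused whole. The fingers move at their own pace and stop on an object; the grip force is fixed at half the most. Time passes only in rows, so rows that do not move let the fingers close. It gives the time, the measured TCP pose, the force, the opening and the grip force at its end, in the units of the state.
- r.read_state(): the state, without advancing time (a new reading comes with each control period).
- r.read_camera(name): name is "side" or "top"; returns (picture, depth): 400x640x3 uint8, red, green, blue; 400x640 float32, m along the optical axis (not along the pixel's ray), 0 where there is no reading.
- r.camera_info(name): a dict with "fx", "fy", "cx", "cy" (pixels), "rvec" (rotation vector, rad) and "tvec" (3), from world to camera coordinates, as OpenCV has them. Camera axes: x right, y down, z forward; pixel columns grow to the right and rows downward; lengths in m; the calibration is good to about 2 mm. A picture is of the moment at which its call begins. camera_info takes no time and is no camera call.
- r.finish_job(): hands the job in; it is judged then, once.
Trained networks look in the newest picture that a camera, given by its name, has taken for a name from the list of things; names that differ only in an ending like _2 or _b are one class to them, and where a whole thing is asked for, a point or a joint stands for the part that bears it (a point fixed in the world has none). Each returns a list of dicts, best first, with "p" (0 to 1); they miss things now and then, are a little off and sometimes report something else, mostly with a low value. They report only what shows in the picture. A call takes as long as a camera call. They do not tell look-alikes from the thing itself.
- r.trace(camera, query): "region" (400x640 bool, what is visible of it) and "box" ([left, top, width, height] in pixels, round what is visible of it).
- r.tip_of(camera, query): "location" ([column, row] in pixels: a listed point, or the origin of a listed thing).
The state is a dict: "clock": time; "q": joint angles; "joint_velocities": joint speeds; "joint_efforts": joint torques, N m; "tcp_pos": TCP position; "ee_rot": TCP orientation; "contact_force": force on the tool from outside, world axes, zero at the start; "ft_torque": the same for the moment, N m; "width": finger opening in m; "gripper_force": force on a finger pad.
Only numpy, scipy, OpenCV 4.12 (cv2) and the standard library are available. Lean on these libraries where they do the work, as an engineer would, in place of code of your own. Each camera call takes 0.05 s, during which the arm holds its last target. There are 200 camera calls.

### The job

The four sockets have come back from a job on the aluminium rail in no particular order. Put each one away in the tray, in the grey insert whose round pocket is made to fit it, standing upright with its hexagon mouth up and right down on the pocket's floor. Leave the ratchet and the tape measure lying where they are.

Things in the scene. Friction and masses are not known exactly. Their poses are not given: they have to be found in the camera images.
- socket_a: Steel drive socket, the thinnest and lightest, a short socket: 22 mm in diameter, 50 mm tall, hexagon mouth on top, lowest 10 mm narrowed to 21 mm. Origin: centre of underside; z up. Starts on any one of the fixed rail's four posts (9 mm square and high, 58 mm apart), loose, underside 16 mm above the table; lifts straight off; y axis along the rail (31 x 244 mm), x across.
- socket_b: Steel drive socket, the deep one, much the tallest, second in thickness: 29 mm in diameter, 78 mm tall, hexagon mouth on top, lowest 10 mm narrowed to 25 mm. Origin: centre of underside; z up. Starts on any one of the fixed rail's four posts (9 mm square and high, 58 mm apart), loose, underside 16 mm above the table; lifts straight off; y axis along the rail (31 x 244 mm), x across.
- socket_c: Steel drive socket, a short wide socket, third in thickness: 36 mm in diameter, 50 mm tall, hexagon mouth on top, lowest 10 mm narrowed to 28 mm. Origin: centre of underside; z up. Starts on any one of the fixed rail's four posts (9 mm square and high, 58 mm apart), loose, underside 16 mm above the table; lifts straight off; y axis along the rail (31 x 244 mm), x across.
- socket_d: Steel drive socket, the thickest socket: 43 mm in diameter, 54 mm tall, hexagon mouth on top, lowest 10 mm narrowed to 31 mm. Origin: centre of underside; z up. Starts on any one of the fixed rail's four posts (9 mm square and high, 58 mm apart), loose, underside 16 mm above the table; lifts straight off; y axis along the rail (31 x 244 mm), x across.
- insert_a: Grey plastic insert, 62 mm square, 28 mm high, with a round pocket 27 mm wide for the 22 mm socket: flat floor 8 mm above its underside, mouth countersunk 45 degrees over the top 5 mm to 37 mm. Origin: centre of underside, 4 mm above the table; z up. The four sit fixed in a row in any order, 62.5 mm apart, in a fixed black tray (73 x 261 mm, rim 16 mm high); y axis along the row, x across.
- insert_b: Grey plastic insert, 62 mm square, 28 mm high, with a round pocket 34 mm wide for the 29 mm socket: flat floor 8 mm above its underside, mouth countersunk 45 degrees over the top 5 mm to 44 mm. Origin: centre of underside, 4 mm above the table; z up. The four sit fixed in a row in any order, 62.5 mm apart, in a fixed black tray (73 x 261 mm, rim 16 mm high); y axis along the row, x across.
- insert_c: Grey plastic insert, 62 mm square, 28 mm high, with a round pocket 41 mm wide for the 36 mm socket: flat floor 8 mm above its underside, mouth countersunk 45 degrees over the top 5 mm to 51 mm. Origin: centre of underside, 4 mm above the table; z up. The four sit fixed in a row in any order, 62.5 mm apart, in a fixed black tray (73 x 261 mm, rim 16 mm high); y axis along the row, x across.
- insert_d: Grey plastic insert, 62 mm square, 28 mm high, with a round pocket 48 mm wide for the 43 mm socket: flat floor 8 mm above its underside, mouth countersunk 45 degrees over the top 5 mm to 58 mm. Origin: centre of underside, 4 mm above the table; z up. The four sit fixed in a row in any order, 62.5 mm apart, in a fixed black tray (73 x 261 mm, rim 16 mm high); y axis along the row, x across.
- ratchet: Bystander: steel ratchet handle with a black grip, about 225 mm long, lying flat behind the work with its small square drive upward (29 mm high). Origin under the middle of its length; y along the handle towards the head. To be left where it is.
- tape_measure: Bystander: yellow tape measure, 77 x 83 x 35 mm, lying flat behind the work. Origin: centre of its underside; z up. To be left where it is.
There are look-alikes about, which are no part of the job. What is shaped like the socket_a but brown or orange is not meant.

How it is judged:
At the end, for the whole second after the job is handed in: Every socket stands in the insert made for it: its axis within 8 mm of the pocket's axis, its underside no more than 4 mm above the pocket's floor, upright within 7 degrees, released and at rest (horizontal distance between socket_a and insert_a below 0.008 m and z of socket_a in the frame of insert_a below 0.012 m and angle between each of socket_a, socket_b, socket_c, socket_d's own z axis and vertical below 0.12 rad and linear speed of each of socket_a, socket_b, socket_c, socket_d below 0.02 m/s and contact force between the fingers and socket_a below 0.1 N and horizontal distance between socket_b and insert_b below 0.008 m and z of socket_b in the frame of insert_b below 0.012 m and contact force between the fingers and socket_b below 0.1 N and horizontal distance between socket_c and insert_c below 0.008 m and z of socket_c in the frame of insert_c below 0.012 m and contact force between the fingers and socket_c below 0.1 N and horizontal distance between socket_d and insert_d below 0.008 m and z of socket_d in the frame of insert_d below 0.012 m and contact force between the fingers and socket_d below 0.1 N); the robot touches nothing.
It fails at once if the ratchet is pushed more than 20 mm from where it lay (distance of ratchet from where it was at the start of the episode above 0.02 m).
It fails at once if the tape measure is pushed more than 20 mm from where it lay (distance of tape_measure from where it was at the start of the episode above 0.02 m).
It also fails if it takes over 102 s, if anything falls off the work surface, if the arm or the gripper's body presses on something with over 40 N, if the wrist force passes 120 N, or if a joint passes its speed limit or range.

## Working session

There is one attempt and no reset: what is moved stays moved. The work goes in short steps, Python scripts to look and compute and a tool call to move; the robot and the scene stay as the last step left them, time stands still between calls to the robot, and variables do not carry over. Pictures are saved under pics/ and viewed, at most 14 in all, crops included, and the job is handed in when it is done.

Besides the shell and the picture viewer there is one more tool, called in YAML: its name, and indented under it one key for each argument. play_rows: Moves the arm, as the interface text tells. Its arguments: {"type":"object","properties":{"increments":{"type":"array","items":{"type":"object","properties":{"travel":{"type":"array","items":{"type":"number"}},"angular":{"type":"array","items":{"type":"number"}},"claw":{"type":"number"}}}}},"required":["increments"]}

```bash
mkdir -p pics; python3 - <<'E'
from rig import r
import cv2,numpy as np
print(r.read_state())
for n in("top","side"):
    p,d=r.read_camera(n); cv2.imwrite(f"pics/{n}0.png",p[:,:,::-1]); np.save(f"{n}0.npy",d)
    print(n,r.camera_info(n))
    for q in["socket_a","insert_a"]:
        for t in r.trace(n,q): print(q,t["p"],t["box"])
E
```

```text
{'clock': 0.0, 'q': array([-1.27297546,  0.46838619, -0.01164786,  1.60364799,  0.00602326,
        1.07139567, -0.0563183 ]), 'joint_velocities': array([-0.00065243,  0.00048443,  0.00231356, -0.00042763, -0.00087713,
        0.00043136, -0.00068608]), 'joint_efforts': array([ 2.60561774e-04, -5.20578969e+01, -1.22649578e-02, -2.43746442e+01,
       -5.66197105e-02,  1.75410009e-02,  1.65668425e-04]), 'tcp_pos': array([0.2171159 , 0.61202934, 0.21362444]), 'ee_rot': array([-3.13979457e+00,  1.25533919e-04,  2.80074113e+00]), 'contact_force': array([ 0.02726134,  0.05926568, -0.61930364]), 'ft_torque': array([ 0.0208052 , -0.03012212, -0.00323139]), 'gripper_force': 0.0, 'width': 0.09196717308856303}
top {'fx': 423.1972799313204, 'fy': 423.1972799313204, 'cx': 318.0561898462313, 'cy': 194.3928258939614, 'rvec': array([ 2.18581215, -2.20966678,  0.06240528]), 'tvec': array([0.01310437, 0.55790059, 0.9244964 ])}
socket_a 0.89 [419.4, 183.5, 24.5, 21.7]
socket_a 0.78 [342.6, 192.2, 14.8, 15.4]
socket_a 0.69 [367.3, 191.6, 18.0, 9.7]
socket_a 0.64 [396.0, 193.0, 12.2, 5.9]
socket_a 0.44 
[... 153 characters left out ...]
_a 0.69 [269.3, 209.5, 32.1, 34.7]
insert_a 0.61 [211.5, 193.8, 36.6, 31.8]
side {'fx': 452.387425612391, 'fy': 452.387425612391, 'cx': 321.26866150214005, 'cy': 196.3356358331509, 'rvec': array([ 2.064602  , -0.56507567,  0.27834242]), 'tvec': array([-0.50048044,  0.22592185,  0.68885529])}
socket_a 0.93 [371.3, 258.8, 25.3, 37.1]
socket_a 0.92 [318.5, 269.6, 12.3, 29.1]
socket_a 0.74 [368.0, 225.5, 14.2, 25.1]
socket_a 0.65 [329.6, 216.7, 21.2, 41.8]
socket_a 0.6 [313.1, 213.1, 16.4, 30.9]
socket_a 0.55 [349.0, 245.8, 17.0, 28.4]
insert_a 0.88 [248.5, 198.4, 32.5, 29.5]
insert_a 0.8 [246.1, 185.4, 32.0, 18.6]
insert_a 0.76 [240.5, 159.0, 28.8, 15.1]
insert_a 0.72 [241.9, 171.3, 30.6, 21.1]
```

View pics/top0.png

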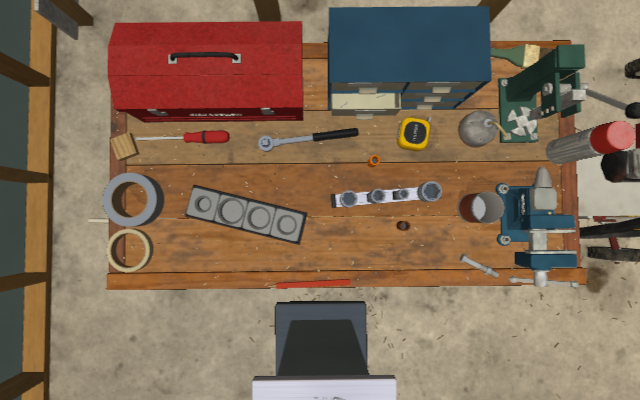

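View pics/side0.png

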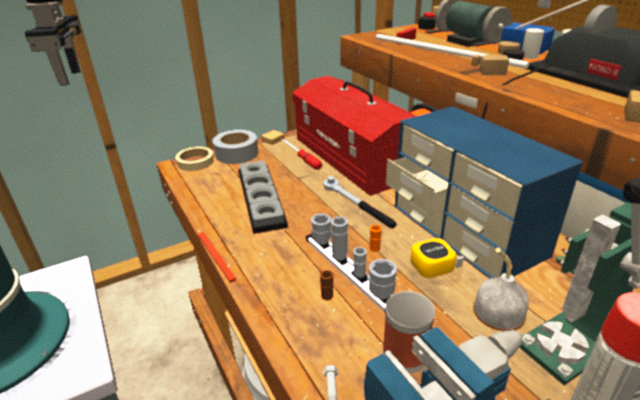

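```bash
cat > h.py <<'E'
from rig import r
import cv2,numpy as np
def cam(n):
    c=r.camera_info(n); K=np.array([[c["fx"],0,c["cx"]],[0,c["fy"],c["cy"]],[0,0,1]])
    return K,cv2.Rodrigues(c["rvec"])[0],c["tvec"]
def cloud(n,d):
    K,R,t=cam(n); v,u=np.mgrid[:d.shape[0],:d.shape[1]]
    P=np.stack([(u-K[0,2])/K[0,0]*d,(v-K[1,2])/K[1,1]*d,d],-1)
    return (P-t)@R
def ontoz(n,u,v,z):
    K,R,t=cam(n); ray=R.T@np.array([(u-K[0,2])/K[0,0],(v-K[1,2])/K[1,1],1]); o=-R.T@t
    return o+ray*(z-o[2])/ray[2]
def ortho(n,p,z,x0,x1,y0,y1,s=2000):
    # rectified view of plane z: rows = x decreasing, cols = y decreasing, s px per m
    K,R,t=cam(n); x,y=np.meshgrid(np.arange(x1,x0,-1/s),np.arange(y1,y0,-1/s),indexing="ij")
    q=np.stack([x,y,np.full_like(x,z)],-1)@R.T+t
    return cv2.remap(p,(q[...,0]/q[...,2]*K[0,0]+K[0,2]).astype("f4"),(q[...,1]/q[...,2]*K[1,1]+K[1,2]).astype("f4"),cv2.INTER_CUBIC)
E
python3 - <<'E'
from h import *
d=np.load("top0.npy");P=cloud("top",d);p=cv2.imread("pics/top0.png")
for nm,(c0,c1,r0,r1),lo,hi in[("tray",(180,312,180,250),.026,.05),("rail",(328,448,170,212),.004,.012),("sock",(328,448,170,212),.05,.12),("br1",(365,384,150,168),.02,.1),("br2",(393,415,216,234),.02,.1),("can",(455,515,180,230),.02,.2),("tape",(395,435,112,155),.01,.1),("ratchet",(250,360,125,152),.01,.1)]:
    Q=P[r0:r1,c0:c1]; m=(Q[...,2]>lo)&(Q[...,2]<hi); X=Q[m]
    print(nm,len(X),X.min(0).round(3),X.max(0).round(3),np.median(X[:,2]).round(4))
    print("  rect",cv2.minAreaRect(X[:,:2].astype("f4")*1000))
    if nm=="sock":
        k,L,st,ce=cv2.connectedComponentsWithStats(m.astype("u1"))
        for i in range(1,k):
            Y=Q[L==i]
            if len(Y)>8: print("  ",len(Y),(ce[i]+[c0,r0]).round(1),cv2.minEnclosingCircle(Y[:,:2].astype("f4")*1000),np.percentile(Y[:,2],90).round(4))
print("table",np.median(P[225:260,330:450,2]))
for i,(n,z,b) in enumerate([("tray",.032,(.42,.60,.03,.33)),("rail",.066,(.48,.60,-.29,-.01))]):
    cv2.imwrite(f"pics/o_{n}.png",ortho("top",p,z,*b,s=2500))
E
```

```text
tray 2264 [0.457 0.04  0.026] [0.574 0.292 0.038] 0.032
  rect ((515.9763793945312, 166.45303344726562), (249.92691040039062, 61.57246398925781), 75.35375213623047)
rail 319 [ 0.519 -0.284  0.004] [ 0.613 -0.022  0.012] 0.0093
  rect ((565.814208984375, -152.4147491455078), (260.74951171875, 91.20496368408203), 88.56546020507812)
sock 576 [ 0.528 -0.252  0.05 ] [ 0.581 -0.041  0.098] 0.0676
  rect ((554.7753295898438, -146.14767456054688), (42.21238327026367, 212.501220703125), 3.394885540008545)
   232 [431.1 191. ] ((559.8934326171875, -230.6066436767578), 21.6412296295166) 0.0717
   153 [377.2 195.6] ((550.8644409179688, -114.95448303222656), 14.522390365600586) 0.0958
   68 [403.2 193.6] ((555.026611328125, -172.676513671875), 11.116610527038574) 0.0673
   123 [349.1 198.4] ((546.2723388671875, -57.36497497558594), 17.921958923339844) 0.068
br1 100 [ 0.618 -0.127  0.02 ] [ 0.64  -0.105  0.053] 0.0457
  rect ((629.4392700195312, -115.22383117675781), (19.99236297607422, 21.084522247314453), 45.39098358154297)
br2 105 [ 0.478 -0.188  0.02 ] [ 0.498 -0.167  0.054] 0.0446
  rect ((487.6697998046875, -177.7008056640625), (21.33552360534668, 19.57965660095215), 89.45165252685547)
can 1070 [ 0.481 -0.425  0.02 ] [ 0.572 -0.304  0.099] 0.0532
  rect ((527.4576416015625, -364.150146484375), (119.6730728149414, 90.28604888916016), 88.96235656738281)
tape 953 [ 0.654 -0.243  0.01 ] [ 0.726 -0.152  0.1  ] 0.0347
  rect ((690.2172241210938, -197.0140380859375), (90.52285766601562, 71.81336975097656), 89.55452728271484)
ratchet 798 [ 0.658 -0.084  0.01 ] [0.706 0.138 0.032] 0.0171
  rect ((689.0077514648438, 27.857566833496094), (33.40596008300781, 223.5951385498047), 8.794655799865723)
table 0.0006067519150385256
```

View pics/o_tray.png

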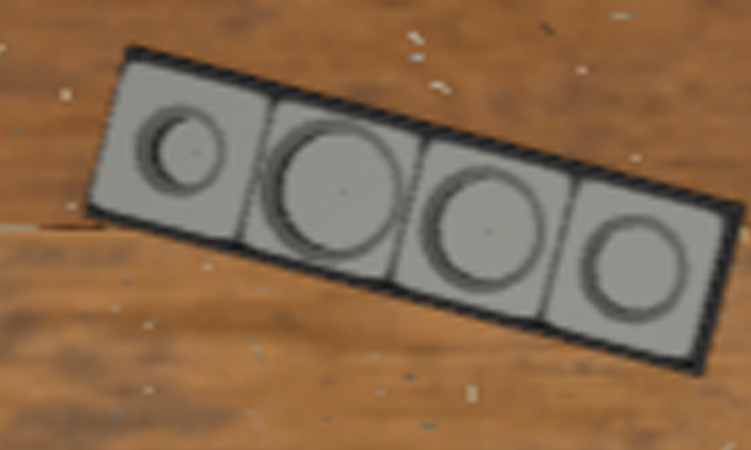

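```bash
python3 - <<'E'
from h import *
d=np.load("top0.npy");P=cloud("top",d)
Q=P[180:250,180:312]; m=(Q[...,2]>.026)&(Q[...,2]<.04)
X=Q[m][:,:2]
c=np.array([.516,.1665]);
rc=cv2.minAreaRect(X.astype("f4")*1000);bx=cv2.boxPoints(rc);e=[bx[1]-bx[0],bx[2]-bx[1]];l=max(e,key=np.linalg.norm);l=l/np.linalg.norm(l)
if l[1]<0:l=-l
c=np.array(rc[0])/1000;print(c,l,np.degrees(np.arctan2(-l[0],l[1])))
n=np.array([l[1],-l[0]])
top=Q[(Q[...,2]>.029)&(Q[...,2]<.036)][:,:2]
low=Q[(Q[...,2]<.022)&(Q[...,2]>.005)][:,:2]
for k in(1.5,.5,-.5,-1.5):
    ce=c+l*k*.0625
    # pocket floor centroid
    s=low[np.hypot(*(low-ce).T)<.027]; dr=np.sort(np.hypot(*(top-ce).T))
    print(k,ce.round(4),"floor n",len(s),s.mean(0).round(4),"top inner r",dr[:3].round(4), "circ",cv2.minEnclosingCircle(s.astype("f4")*1000))
E
```

```text
[0.51597638 0.16645303] [0.2528503 0.9675054] -14.646244
1.5 [0.5397 0.2572] floor n 109 [0.5401 0.2601] top inner r [0.0136 0.0137 0.0138] circ ((540.2780151367188, 259.6268615722656), 13.059626579284668)
0.5 [0.5239 0.1967] floor n 367 [0.5241 0.1987] top inner r [0.0236 0.0238 0.0239] circ ((524.2861938476562, 198.59071350097656), 23.868572235107422)
-0.5 [0.5081 0.1362] floor n 267 [0.5081 0.1376] top inner r [0.0197 0.0201 0.0204] circ ((508.2358703613281, 136.9483184814453), 20.224159240722656)
-1.5 [0.4923 0.0757] floor n 187 [0.4921 0.0765] top inner r [0.017  0.0171 0.0172] circ ((492.27020263671875, 75.87736511230469), 16.83826446533203)
```

Tray picture, left to right: the pockets are a (180,150), d (332,190), c (483,230) and b (633,268). On the rail, from +y: c, b, a, d. Next I turn the tool to line up with the rail.

play_rows:
  increments:
    - {"angular": [0,0,0.055],"travel": [0,0,0],"claw": 70}
    - {"angular": [0,0,0.055],"travel": [0,0,0],"claw": 70}
    - {"angular": [0,0,0.055],"travel": [0,0,0],"claw": 70}
    - {"angular": [0,0,0.055],"travel": [0,0,0],"claw": 70}
    - {"angular": [0,0,0.055],"travel": [0,0,0],"claw": 70}
    - {"angular": [0,0,0.055],"travel": [0,0,0],"claw": 70}
    - {"angular": [0,0,0.055],"travel": [0,0,0],"claw": 70}
    - {"angular": [0,0,0.055],"travel": [0,0,0],"claw": 70}
    - {"angular": [0,0,0.055],"travel": [0,0,0],"claw": 70}
    - {"angular": [0,0,0.055],"travel": [0,0,0],"claw": 70}
    - {"angular": [0,0,0],"travel": [0,0,0],"claw": 70}
    - {"angular": [0,0,0],"travel": [0,0,0],"claw": 70}

```text
clock: 1.3
tcp_pos: [0.2171, 0.6126, 0.2145]
ee_rot: [3.141, 0.0, 1.652]
contact_force: [-0.4, -0.2, 0.1]
width: 0.0703
gripper_force: 0.0
```

```bash
cat >> h.py <<'E'
from scipy.spatial.transform import Rotation as Ro
S=dict(a=(.5550,-.1727),b=(.5509,-.1150),c=(.5463,-.0574),d=(.5599,-.2306))
T=dict(a=(.5399,.2577),d=(.5241,.1972),c=(.5082,.1366),b=(.4923,.0760))
YR,YT=1.6493,1.3152
def go(xy,z,yaw,yawfirst=True):
    """remaining turn and shift in move units, shift in the axes after the turn"""
    s=r.read_state(); cur=Ro.from_euler("xyz",s["ee_rot"]); goal=Ro.from_euler("xyz",[np.pi,0,yaw])
    rv=np.degrees((cur.inv()*goal).as_rotvec())/120
    A=goal if yawfirst else cur
    print("t",round(s["clock"],2),"pos",s["tcp_pos"].round(4),"yaw",s["ee_rot"].round(4),"w",round(s["width"],4),"F",s["contact_force"].round(1))
    print(" turn",rv.round(4),"travel",(A.inv().apply(np.r_[xy,z]-s["tcp_pos"])/.15).round(3))
E
python3 -c "
from h import *
go(S['c'],.15,YR);print(r.read_state()['q'])"
```

```text
t 1.3 pos [0.2171 0.6126 0.2145] yaw [3.1414e+00 3.0000e-04 1.6523e+00] w 0.0703 F [-0.4 -0.2  0.1]
 turn [0.0001 0.0001 0.0014] travel [-4.625  1.838  0.43 ]
[-1.44973505  0.46856627  0.23108262  1.61604443 -0.11785004  1.07085324
 -1.10457778]
```

play_rows:
  increments:
    - {"angular": [0,0,0],"travel": [-0.1,0.04,0],"claw": 70}
    - {"angular": [0,0,0],"travel": [-0.2,0.08,0],"claw": 70}
    - {"angular": [0,0,0],"travel": [-0.2,0.08,0],"claw": 70}
    - {"angular": [0,0,0],"travel": [-0.2,0.08,0],"claw": 70}
    - {"angular": [0,0,0],"travel": [-0.2,0.08,0],"claw": 70}
    - {"angular": [0,0,0],"travel": [-0.2,0.08,0],"claw": 70}
    - {"angular": [0,0,0],"travel": [-0.2,0.08,0],"claw": 70}
    - {"angular": [0,0,0],"travel": [-0.2,0.08,0],"claw": 70}
    - {"angular": [0,0,0],"travel": [-0.2,0.08,0],"claw": 70}
    - {"angular": [0,0,0],"travel": [-0.2,0.08,0],"claw": 70}
    - {"angular": [0,0,0],"travel": [-0.2,0.08,0],"claw": 70}
    - {"angular": [0,0,0],"travel": [-0.2,0.08,0],"claw": 70}
    - {"angular": [0,0,0],"travel": [-0.2,0.08,0],"claw": 70}
    - {"angular": [0,0,0],"travel": [-0.2,0.08,0],"claw": 70}
    - {"angular": [0,0,0],"travel": [-0.2,0.08,0],"claw": 70}
    - {"angular": [0,0,0],"travel": [-0.2,0.08,0],"claw": 70}
    - {"angular": [0,0,0],"travel": [-0.2,0.08,0],"claw": 70}
    - {"angular": [0,0,0],"travel": [-0.2,0.08,0],"claw": 60}
    - {"angular": [0,0,0],"travel": [-0.2,0.08,0],"claw": 60}
    - {"angular": [0,0,0],"travel": [-0.2,0.08,0],"claw": 60}

```text
clock: 2.97
tcp_pos: [0.4967, 0.0462, 0.2149]
ee_rot: [3.141, -0.0, 1.652]
contact_force: [0.4, -0.0, 0.1]
width: 0.0596
gripper_force: 0.0
```

play_rows:
  increments:
    - {"angular": [0,0,0],"travel": [-0.2,0.08,0],"claw": 60}
    - {"angular": [0,0,0],"travel": [-0.2,0.08,0],"claw": 60}
    - {"angular": [0,0,0],"travel": [-0.2,0.08,0.1],"claw": 60}
    - {"angular": [0,0,0],"travel": [-0.1,0.04,0.1],"claw": 60}
    - {"angular": [0,0,0],"travel": [0,0,0],"claw": 60}
    - {"angular": [0,0,0],"travel": [0,0,0],"claw": 60}
    - {"angular": [0,0,0],"travel": [0,0,0],"claw": 60}

```text
clock: 3.55
tcp_pos: [0.5461, -0.0527, 0.1848]
ee_rot: [-3.141, -0.001, 1.651]
contact_force: [-0.4, 0.1, 0.4]
width: 0.0602
gripper_force: 0.0
```

```bash
python3 -c "
from h import *
go(S['c'],.041,YR);print(r.read_state()['q'])"
```

```text
t 3.55 pos [ 0.5461 -0.0527  0.1848] yaw [-3.1414e+00 -8.0000e-04  1.6512e+00] w 0.0602 F [-0.4  0.1  0.4]
 turn [-0.0001 -0.0004  0.0009] travel [-0.031 -0.001  0.959]
[-0.44847692  0.36356583  0.60164856  1.91318523 -0.25272516  0.94024095
  0.35359663]
```

play_rows:
  increments:
    - {"angular": [0,0,0.001],"travel": [-0.031,-0.001,0.1],"claw": 60}
    - {"angular": [0,0,0],"travel": [0,0,0.2],"claw": 60}
    - {"angular": [0,0,0],"travel": [0,0,0.2],"claw": 60}
    - {"angular": [0,0,0],"travel": [0,0,0.2],"claw": 60}
    - {"angular": [0,0,0],"travel": [0,0,0.15],"claw": 60}
    - {"angular": [0,0,0],"travel": [0,0,0.109],"claw": 60}
    - {"angular": [0,0,0],"travel": [0,0,0],"claw": 60}
    - {"angular": [0,0,0],"travel": [0,0,0],"claw": 60}
    - {"angular": [0,0,0],"travel": [0,0,0],"claw": 60}

```text
clock: 4.3
tcp_pos: [0.5476, -0.0575, 0.0423]
ee_rot: [3.139, -0.0, 1.648]
contact_force: [0.4, -0.4, 0.4]
width: 0.06
gripper_force: 0.0
```

play_rows:
  increments:
    - {"angular": [0,0,0],"travel": [0,0,0],"claw": 45}
    - {"angular": [0,0,0],"travel": [0,0,0],"claw": 38}
    - {"angular": [0,0,0],"travel": [0,0,0],"claw": 34}
    - {"angular": [0,0,0],"travel": [0,0,0],"claw": 30}
    - {"angular": [0,0,0],"travel": [0,0,0],"claw": 25}
    - {"angular": [0,0,0],"travel": [0,0,0],"claw": 20}
    - {"angular": [0,0,0],"travel": [0,0,0],"claw": 20}
    - {"angular": [0,0,0],"travel": [0,0,0],"claw": 20}

```text
clock: 4.97
tcp_pos: [0.5467, -0.0584, 0.0414]
ee_rot: [3.141, -0.0, 1.647]
contact_force: [-1.5, 0.9, 5.9]
width: 0.0355
gripper_force: 30.0
```

```bash
python3 -c "
from h import *
go(S['c'],.041,YR)
s=r.read_state()
print(s['gripper_force'])"
```

```text
t 4.97 pos [ 0.5467 -0.0584  0.0414] yaw [ 3.1410e+00 -5.0000e-04  1.6467e+00] w 0.0355 F [-1.5  0.9  5.9]
 turn [ 0.0003 -0.0002 -0.0013] travel [ 0.007 -0.002  0.002]
29.978825747966766
```

play_rows:
  increments:
    - {"angular": [0,0,0],"travel": [0,0,-0.05],"claw": 20}
    - {"angular": [0,0,0],"travel": [0,0,-0.1],"claw": 20}
    - {"angular": [0,0,0],"travel": [0,0,-0.15],"claw": 20}
    - {"angular": [0,0,0],"travel": [0,0,-0.15],"claw": 20}
    - {"angular": [0,0,0.04],"travel": [0,0,-0.15],"claw": 20}
    - {"angular": [0,0,0.04],"travel": [0,0,-0.15],"claw": 20}
    - {"angular": [0,0,0.04],"travel": [0,0,-0.05],"claw": 20}
    - {"angular": [0,0,0.038],"travel": [0,0,0],"claw": 20}
    - {"angular": [0,0,0],"travel": [0,0,0],"claw": 20}
    - {"angular": [0,0,0],"travel": [0,0,0],"claw": 20}

```text
clock: 5.8
tcp_pos: [0.546, -0.0582, 0.1606]
ee_rot: [-3.141, 0.0, 1.318]
contact_force: [0.0, -1.0, -1.9]
width: 0.0352
gripper_force: 30.0
```

```bash
python3 -c "
from h import *
go(T['c'],.0384,YT)"
```

```text
t 5.8 pos [ 0.546  -0.0582  0.1606] yaw [-3.1409e+00  3.0000e-04  1.3182e+00] w 0.0352 F [ 0.  -1.  -1.9]
 turn [-0.0003  0.0001  0.0014] travel [ 1.193 -0.572  0.814]
```

play_rows:
  increments:
    - {"angular": [0,0,0],"travel": [0.1,-0.048,0],"claw": 20}
    - {"angular": [0,0,0],"travel": [0.15,-0.072,0],"claw": 20}
    - {"angular": [0,0,0],"travel": [0.15,-0.072,0],"claw": 20}
    - {"angular": [0,0,0],"travel": [0.15,-0.072,0],"claw": 20}
    - {"angular": [0,0,0],"travel": [0.15,-0.072,0],"claw": 20}
    - {"angular": [0,0,0],"travel": [0.15,-0.072,0],"claw": 20}
    - {"angular": [0,0,0],"travel": [0.15,-0.072,0],"claw": 20}
    - {"angular": [0,0,0],"travel": [0.15,-0.072,0.1],"claw": 20}
    - {"angular": [0,0,0],"travel": [0.043,-0.02,0.15],"claw": 20}
    - {"angular": [0,0,0],"travel": [0,0,0.15],"claw": 20}
    - {"angular": [0,0,0],"travel": [0,0,0.1],"claw": 20}
    - {"angular": [0,0,0],"travel": [0,0,0],"claw": 20}
    - {"angular": [0,0,0],"travel": [0,0,0],"claw": 20}
    - {"angular": [0,0,0],"travel": [0,0,0],"claw": 20}

```text
clock: 6.97
tcp_pos: [0.5092, 0.136, 0.0863]
ee_rot: [3.141, -0.0, 1.316]
contact_force: [-0.4, 0.1, -2.3]
width: 0.0357
gripper_force: 30.0
```

```bash
python3 - <<'E'
from h import *
go(T['c'],.0384,YT)
p,d=r.read_camera("top"); cv2.imwrite("pics/o_c.png",cv2.resize(p[170:260,170:330,::-1],None,fx=5,fy=5))
E
```

```text
t 6.97 pos [0.5092 0.136  0.0863] yaw [ 3.1408e+00 -2.0000e-04  1.3159e+00] w 0.0357 F [-0.4  0.1 -2.3]
 turn [ 0.0004 -0.0001  0.0003] travel [ 0.002 -0.007  0.32 ]
```

View pics/o_c.png

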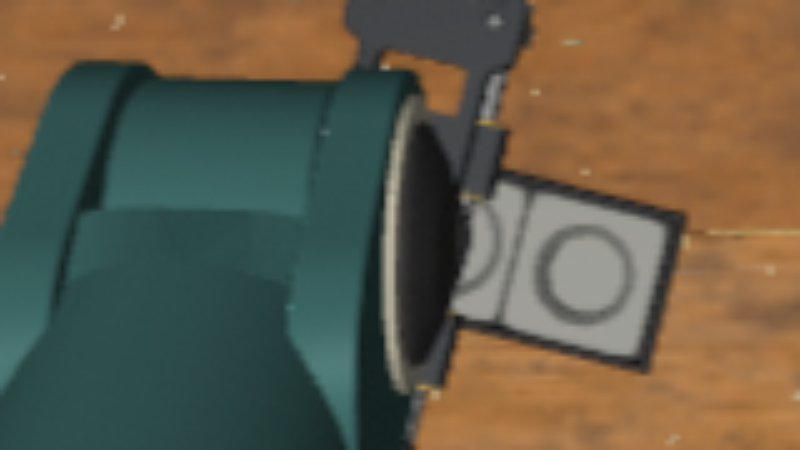

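The arm hides the c pocket (about 440,250), but the measured pose is on target. I'll lower it.

play_rows:
  increments:
    - {"angular": [0,0,0],"travel": [0,-0.006,0.05],"claw": 20}
    - {"angular": [0,0,0],"travel": [0,0,0.05],"claw": 20}
    - {"angular": [0,0,0],"travel": [0,0,0.05],"claw": 20}
    - {"angular": [0,0,0],"travel": [0,0,0.05],"claw": 20}
    - {"angular": [0,0,0],"travel": [0,0,0.05],"claw": 20}
    - {"angular": [0,0,0],"travel": [0,0,0.05],"claw": 20}
    - {"angular": [0,0,0],"travel": [0,0,0.02],"claw": 20}
    - {"angular": [0,0,0],"travel": [0,0,0],"claw": 20}
    - {"angular": [0,0,0],"travel": [0,0,0],"claw": 20}
    - {"angular": [0,0,0],"travel": [0,0,0],"claw": 20}

```text
clock: 7.85
tcp_pos: [0.5077, 0.1365, 0.0375]
ee_rot: [3.141, 0.0, 1.316]
contact_force: [0.1, 0.9, -2.3]
width: 0.0351
gripper_force: 30.0
```

play_rows:
  increments:
    - {"angular": [0,0,0],"travel": [0,0,0],"claw": 38}
    - {"angular": [0,0,0],"travel": [0,0,0],"claw": 44}
    - {"angular": [0,0,0],"travel": [0,0,0],"claw": 54}
    - {"angular": [0,0,0],"travel": [0,0,0],"claw": 54}
    - {"angular": [0,0,0],"travel": [0,0,0],"claw": 54}
    - {"angular": [0,0,0],"travel": [0,0,-0.05],"claw": 54}
    - {"angular": [0,0,0],"travel": [0,0,-0.1],"claw": 54}
    - {"angular": [0,0,0],"travel": [0,0,-0.2],"claw": 54}
    - {"angular": [0,0,0],"travel": [0,0,-0.2],"claw": 54}
    - {"angular": [0,0,-0.04],"travel": [0,0,-0.2],"claw": 54}
    - {"angular": [0,0,-0.04],"travel": [0,0,-0.1],"claw": 54}
    - {"angular": [0,0,-0.04],"travel": [0,0,0],"claw": 54}
    - {"angular": [0,0,-0.04],"travel": [0,0,0],"claw": 54}
    - {"angular": [0,0,0],"travel": [0,0,0],"claw": 54}
    - {"angular": [0,0,0],"travel": [0,0,0],"claw": 54}

```text
clock: 9.1
tcp_pos: [0.5077, 0.1365, 0.1657]
ee_rot: [3.141, -0.0, 1.648]
contact_force: [-0.3, 0.5, -0.2]
width: 0.054
gripper_force: 0.0
```

```bash
python3 -c "
from h import *
go(S['b'],.16,YR)"
```

```text
t 9.1 pos [0.5077 0.1365 0.1657] yaw [ 3.1412e+00 -4.0000e-04  1.6483e+00] w 0.054 F [-0.3  0.5 -0.2]
 turn [ 0.0002 -0.0002 -0.0005] travel [-1.694  0.156  0.038]
```

play_rows:
  increments:
    - {"angular": [0,0,0],"travel": [-0.1,0.009,0],"claw": 54}
    - {"angular": [0,0,0],"travel": [-0.2,0.018,0],"claw": 54}
    - {"angular": [0,0,0],"travel": [-0.2,0.018,0],"claw": 54}
    - {"angular": [0,0,0],"travel": [-0.2,0.018,0],"claw": 54}
    - {"angular": [0,0,0],"travel": [-0.2,0.019,0],"claw": 54}
    - {"angular": [0,0,0],"travel": [-0.2,0.019,0],"claw": 54}
    - {"angular": [0,0,0],"travel": [-0.2,0.019,0],"claw": 54}
    - {"angular": [0,0,0],"travel": [-0.2,0.019,0],"claw": 54}
    - {"angular": [0,0,0],"travel": [-0.194,0.017,0],"claw": 54}
    - {"angular": [0,0,0],"travel": [0,0,0],"claw": 54}
    - {"angular": [0,0,0],"travel": [0,0,0],"claw": 54}
    - {"angular": [0,0,0],"travel": [0,0,0],"claw": 54}

```text
clock: 10.1
tcp_pos: [0.551, -0.1142, 0.1649]
ee_rot: [-3.141, -0.0, 1.65]
contact_force: [-0.4, 0.4, -0.3]
width: 0.054
gripper_force: 0.0
```

```bash
cat >> h.py <<'E'
def check(k):
    p,d=r.read_camera("top");P=cloud("top",d);m=np.hypot(P[...,0]-T[k][0],P[...,1]-T[k][1])<.028
    X=P[m&(P[...,2]>.045)&(P[...,2]<.1)]
    print(k,"n",len(X),"circle mm",cv2.minEnclosingCircle(X[:,:2].astype("f4")*1000),"want",T[k],"top z",np.percentile(X[:,2],[10,50,90]).round(4))
E
python3 - <<'E'
from h import *
go(S['b'],.056,YR); check("c")
E
```

```text
t 10.1 pos [ 0.551  -0.1142  0.1649] yaw [-3.1406e+00 -5.0000e-04  1.6497e+00] w 0.054 F [-0.4  0.4 -0.3]
 turn [-0.0005 -0.0002  0.0002] travel [-0.005 -0.001  0.726]
c n 137 circle mm ((508.5111389160156, 137.19920349121094), 17.990524291992188) want (0.5082, 0.1366) top z [0.0538 0.0613 0.0637]
```

play_rows:
  increments:
    - {"angular": [0,0,0],"travel": [-0.005,0,0.1],"claw": 54}
    - {"angular": [0,0,0],"travel": [0,0,0.2],"claw": 54}
    - {"angular": [0,0,0],"travel": [0,0,0.2],"claw": 54}
    - {"angular": [0,0,0],"travel": [0,0,0.15],"claw": 50}
    - {"angular": [0,0,0],"travel": [0,0,0.076],"claw": 50}
    - {"angular": [0,0,0],"travel": [0,0,0],"claw": 50}
    - {"angular": [0,0,0],"travel": [0,0,0],"claw": 40}
    - {"angular": [0,0,0],"travel": [0,0,0],"claw": 33}
    - {"angular": [0,0,0],"travel": [0,0,0],"claw": 30}
    - {"angular": [0,0,0],"travel": [0,0,0],"claw": 27}
    - {"angular": [0,0,0],"travel": [0,0,0],"claw": 20}
    - {"angular": [0,0,0],"travel": [0,0,0],"claw": 15}
    - {"angular": [0,0,0],"travel": [0,0,0],"claw": 15}
    - {"angular": [0,0,0],"travel": [0,0,0],"claw": 15}

```text
clock: 11.32
tcp_pos: [0.5523, -0.1156, 0.0577]
ee_rot: [3.139, -0.0, 1.651]
contact_force: [-1.1, -0.1, 6.6]
width: 0.0286
gripper_force: 29.9
```

play_rows:
  increments:
    - {"angular": [0,0,0],"travel": [0,0,-0.05],"claw": 15}
    - {"angular": [0,0,0],"travel": [0,0,-0.1],"claw": 15}
    - {"angular": [0,0,0],"travel": [0,0,-0.15],"claw": 15}
    - {"angular": [0,0,0],"travel": [0,0,-0.15],"claw": 15}
    - {"angular": [0,0,0.04],"travel": [0,0,-0.15],"claw": 15}
    - {"angular": [0,0,0.04],"travel": [0,0,-0.15],"claw": 15}
    - {"angular": [0,0,0.04],"travel": [0,0,-0.05],"claw": 15}
    - {"angular": [0,0,0.039],"travel": [0,0,0],"claw": 15}
    - {"angular": [0,0,0],"travel": [0,0,0],"claw": 15}
    - {"angular": [0,0,0],"travel": [0,0,0],"claw": 15}

```text
clock: 12.15
tcp_pos: [0.551, -0.1153, 0.1764]
ee_rot: [-3.141, -0.0, 1.32]
contact_force: [-0.4, -0.0, -2.3]
width: 0.0287
gripper_force: 29.9
```

```bash
python3 -c "
from h import *
go(T['b'],.053,YT)"
```

```text
t 12.15 pos [ 0.551  -0.1153  0.1764] yaw [-3.1412 -0.      1.3204] w 0.0287 F [-0.4 -0.  -2.3]
 turn [-0.0002 -0.      0.0025] travel [ 1.135 -0.701  0.822]
```

play_rows:
  increments:
    - {"angular": [0,0,0.0025],"travel": [0.085,-0.05,0],"claw": 15}
    - {"angular": [0,0,0],"travel": [0.15,-0.093,0],"claw": 15}
    - {"angular": [0,0,0],"travel": [0.15,-0.093,0],"claw": 15}
    - {"angular": [0,0,0],"travel": [0.15,-0.093,0],"claw": 15}
    - {"angular": [0,0,0],"travel": [0.15,-0.093,0],"claw": 15}
    - {"angular": [0,0,0],"travel": [0.15,-0.093,0],"claw": 15}
    - {"angular": [0,0,0],"travel": [0.15,-0.093,0],"claw": 15}
    - {"angular": [0,0,0],"travel": [0.1,-0.062,0.1],"claw": 15}
    - {"angular": [0,0,0],"travel": [0.05,-0.031,0.15],"claw": 15}
    - {"angular": [0,0,0],"travel": [0,0,0.15],"claw": 15}
    - {"angular": [0,0,0],"travel": [0,0,0.1],"claw": 15}
    - {"angular": [0,0,0],"travel": [0,0,0],"claw": 15}
    - {"angular": [0,0,0],"travel": [0,0,0],"claw": 15}
    - {"angular": [0,0,0],"travel": [0,0,0],"claw": 15}

```text
clock: 13.32
tcp_pos: [0.4937, 0.0755, 0.102]
ee_rot: [3.141, -0.0, 1.313]
contact_force: [-0.4, -0.4, -1.3]
width: 0.0284
gripper_force: 29.9
```

```bash
python3 -c "
from h import *
go(T['b'],.053,YT)"
```

```text
t 13.32 pos [0.4937 0.0755 0.102 ] yaw [ 3.1408e+00 -3.0000e-04  1.3128e+00] w 0.0284 F [-0.4 -0.4 -1.3]
 turn [ 0.0004 -0.0001 -0.0012] travel [ 0.001 -0.01   0.327]
```

play_rows:
  increments:
    - {"angular": [0,0,0],"travel": [0,-0.006,0.05],"claw": 15}
    - {"angular": [0,0,0],"travel": [0,0,0.05],"claw": 15}
    - {"angular": [0,0,0],"travel": [0,0,0.05],"claw": 15}
    - {"angular": [0,0,0],"travel": [0,0,0.05],"claw": 15}
    - {"angular": [0,0,0],"travel": [0,0,0.05],"claw": 15}
    - {"angular": [0,0,0],"travel": [0,0,0.05],"claw": 15}
    - {"angular": [0,0,0],"travel": [0,0,0.022],"claw": 15}
    - {"angular": [0,0,0],"travel": [0,0,0],"claw": 15}
    - {"angular": [0,0,0],"travel": [0,0,0],"claw": 15}
    - {"angular": [0,0,0],"travel": [0,0,0],"claw": 15}

```text
clock: 14.15
tcp_pos: [0.4915, 0.0763, 0.0533]
ee_rot: [-3.139, -0.001, 1.313]
contact_force: [-4.6, -0.5, 9.5]
width: 0.0285
gripper_force: 30.0
```

play_rows:
  increments:
    - {"angular": [0,0,0],"travel": [0,0,0],"claw": 31}
    - {"angular": [0,0,0],"travel": [0,0,0],"claw": 36}
    - {"angular": [0,0,0],"travel": [0,0,0],"claw": 46}
    - {"angular": [0,0,0],"travel": [0,0,0],"claw": 46}
    - {"angular": [0,0,0],"travel": [0,0,0],"claw": 46}
    - {"angular": [0,0,0],"travel": [0,0,-0.05],"claw": 46}
    - {"angular": [0,0,0],"travel": [0,0,-0.1],"claw": 46}
    - {"angular": [0,0,0],"travel": [0,0,-0.2],"claw": 46}
    - {"angular": [0,0,0],"travel": [0,0,-0.2],"claw": 46}
    - {"angular": [0,0,-0.04],"travel": [0,0,-0.2],"claw": 46}
    - {"angular": [0,0,-0.04],"travel": [0,0,0],"claw": 46}
    - {"angular": [0,0,-0.04],"travel": [0,0,0],"claw": 46}
    - {"angular": [0,0,-0.04],"travel": [0,0,0],"claw": 46}
    - {"angular": [0,0,0],"travel": [0,0,0],"claw": 46}
    - {"angular": [0,0,0],"travel": [0,0,0],"claw": 46}

```text
clock: 15.4
tcp_pos: [0.4923, 0.076, 0.1659]
ee_rot: [3.141, -0.0, 1.645]
contact_force: [-0.6, -0.5, 0.7]
width: 0.0463
gripper_force: 0.0
```

```bash
python3 -c "
from h import *
go(S['a'],.16,YR)"
```

```text
t 15.4 pos [0.4923 0.076  0.1659] yaw [ 3.1412e+00 -3.0000e-04  1.6451e+00] w 0.0463 F [-0.6 -0.5  0.7]
 turn [ 0.0002 -0.0002 -0.002 ] travel [-1.686  0.287  0.039]
```

play_rows:
  increments:
    - {"angular": [0,0,-0.002],"travel": [-0.1,0.017,0],"claw": 46}
    - {"angular": [0,0,0],"travel": [-0.2,0.034,0],"claw": 46}
    - {"angular": [0,0,0],"travel": [-0.2,0.034,0],"claw": 46}
    - {"angular": [0,0,0],"travel": [-0.2,0.034,0],"claw": 46}
    - {"angular": [0,0,0],"travel": [-0.2,0.034,0],"claw": 46}
    - {"angular": [0,0,0],"travel": [-0.2,0.034,0],"claw": 46}
    - {"angular": [0,0,0],"travel": [-0.2,0.034,0],"claw": 46}
    - {"angular": [0,0,0],"travel": [-0.2,0.034,0],"claw": 46}
    - {"angular": [0,0,0],"travel": [-0.186,0.032,0],"claw": 46}
    - {"angular": [0,0,0],"travel": [0,0,0],"claw": 46}
    - {"angular": [0,0,0],"travel": [0,0,0],"claw": 46}
    - {"angular": [0,0,0],"travel": [0,0,0],"claw": 46}

```text
clock: 16.4
tcp_pos: [0.5553, -0.1717, 0.1652]
ee_rot: [-3.141, -0.001, 1.651]
contact_force: [-0.8, 0.0, -0.6]
width: 0.0459
gripper_force: 0.0
```

```bash
python3 - <<'E'
from h import *
go(S['a'],.041,YR); check("b"); check("c")
E
```

```text
t 16.4 pos [ 0.5553 -0.1717  0.1652] yaw [-3.1407e+00 -7.0000e-04  1.6510e+00] w 0.0459 F [-0.8  0.  -0.6]
 turn [-0.0004 -0.0003  0.0008] travel [-0.006 -0.002  0.828]
b n 115 circle mm ((491.9628601074219, 76.35127258300781), 14.399070739746094) want (0.4923, 0.076) top z [0.063  0.0891 0.0921]
c n 136 circle mm ((508.3841857910156, 137.19920349121094), 18.137760162353516) want (0.5082, 0.1366) top z [0.0536 0.0615 0.0631]
```

Both b and c are seated. Now socket a.

play_rows:
  increments:
    - {"angular": [0,0,0.001],"travel": [-0.006,-0.001,0.1],"claw": 46}
    - {"angular": [0,0,0],"travel": [0,0,0.2],"claw": 46}
    - {"angular": [0,0,0],"travel": [0,0,0.2],"claw": 44}
    - {"angular": [0,0,0],"travel": [0,0,0.15],"claw": 44}
    - {"angular": [0,0,0],"travel": [0,0,0.1],"claw": 44}
    - {"angular": [0,0,0],"travel": [0,0,0.078],"claw": 44}
    - {"angular": [0,0,0],"travel": [0,0,0],"claw": 44}
    - {"angular": [0,0,0],"travel": [0,0,0],"claw": 34}
    - {"angular": [0,0,0],"travel": [0,0,0],"claw": 26}
    - {"angular": [0,0,0],"travel": [0,0,0],"claw": 23}
    - {"angular": [0,0,0],"travel": [0,0,0],"claw": 20}
    - {"angular": [0,0,0],"travel": [0,0,0],"claw": 15}
    - {"angular": [0,0,0],"travel": [0,0,0],"claw": 10}
    - {"angular": [0,0,0],"travel": [0,0,0],"claw": 10}
    - {"angular": [0,0,0],"travel": [0,0,0],"claw": 10}

```text
clock: 17.75
tcp_pos: [0.5563, -0.1735, 0.0424]
ee_rot: [3.14, 0.0, 1.65]
contact_force: [-0.7, 0.4, 6.2]
width: 0.021
gripper_force: 30.0
```

play_rows:
  increments:
    - {"angular": [0,0,0],"travel": [0,0,-0.05],"claw": 10}
    - {"angular": [0,0,0],"travel": [0,0,-0.1],"claw": 10}
    - {"angular": [0,0,0],"travel": [0,0,-0.15],"claw": 10}
    - {"angular": [0,0,0],"travel": [0,0,-0.15],"claw": 10}
    - {"angular": [0,0,0.04],"travel": [0,0,-0.15],"claw": 10}
    - {"angular": [0,0,0.04],"travel": [0,0,-0.15],"claw": 10}
    - {"angular": [0,0,0.04],"travel": [0,0,-0.1],"claw": 10}
    - {"angular": [0,0,0.04],"travel": [0,0,-0.05],"claw": 10}
    - {"angular": [0,0,0],"travel": [0,0,0],"claw": 10}
    - {"angular": [0,0,0],"travel": [0,0,0],"claw": 10}

```text
clock: 18.58
tcp_pos: [0.5555, -0.1731, 0.1765]
ee_rot: [3.141, -0.0, 1.317]
contact_force: [-0.3, 0.3, -1.1]
width: 0.021
gripper_force: 29.9
```

```bash
python3 -c "
from h import *
go(T['a'],.038,YT)"
```

```text
t 18.58 pos [ 0.5555 -0.1731  0.1765] yaw [ 3.1413e+00 -2.0000e-04  1.3174e+00] w 0.021 F [-0.3  0.3 -1.1]
 turn [ 0.0002 -0.0001  0.001 ] travel [ 2.753 -0.826  0.923]
```

play_rows:
  increments:
    - {"angular": [0,0,0.001],"travel": [0.1,-0.03,0],"claw": 10}
    - {"angular": [0,0,0],"travel": [0.2,-0.06,0],"claw": 10}
    - {"angular": [0,0,0],"travel": [0.2,-0.06,0],"claw": 10}
    - {"angular": [0,0,0],"travel": [0.2,-0.06,0],"claw": 10}
    - {"angular": [0,0,0],"travel": [0.2,-0.06,0],"claw": 10}
    - {"angular": [0,0,0],"travel": [0.2,-0.06,0],"claw": 10}
    - {"angular": [0,0,0],"travel": [0.2,-0.06,0],"claw": 10}
    - {"angular": [0,0,0],"travel": [0.2,-0.06,0],"claw": 10}
    - {"angular": [0,0,0],"travel": [0.2,-0.06,0],"claw": 10}
    - {"angular": [0,0,0],"travel": [0.2,-0.06,0],"claw": 10}
    - {"angular": [0,0,0],"travel": [0.2,-0.06,0],"claw": 10}
    - {"angular": [0,0,0],"travel": [0.2,-0.06,0],"claw": 10}
    - {"angular": [0,0,0],"travel": [0.2,-0.06,0],"claw": 10}
    - {"angular": [0,0,0],"travel": [0.2,-0.06,0.1],"claw": 10}
    - {"angular": [0,0,0],"travel": [0.053,-0.016,0.2],"claw": 10}
    - {"angular": [0,0,0],"travel": [0,0,0.2],"claw": 10}
    - {"angular": [0,0,0],"travel": [0,0,0.1],"claw": 10}
    - {"angular": [0,0,0],"travel": [0,0,0],"claw": 10}
    - {"angular": [0,0,0],"travel": [0,0,0],"claw": 10}
    - {"angular": [0,0,0],"travel": [0,0,0],"claw": 10}

```text
clock: 20.25
tcp_pos: [0.5418, 0.2572, 0.087]
ee_rot: [3.141, -0.0, 1.313]
contact_force: [-0.3, -1.1, -1.5]
width: 0.0214
gripper_force: 29.9
```

```bash
python3 -c "
from h import *
go(T['a'],.038,YT)"
```

```text
t 20.25 pos [0.5418 0.2572 0.087 ] yaw [ 3.1408e+00 -4.0000e-04  1.3127e+00] w 0.0214 F [-0.3 -1.1 -1.5]
 turn [ 0.0004 -0.0002 -0.0012] travel [ 0.    -0.013  0.327]
```

play_rows:
  increments:
    - {"angular": [0,0,0],"travel": [0,-0.008,0.05],"claw": 10}
    - {"angular": [0,0,0],"travel": [0,0,0.05],"claw": 10}
    - {"angular": [0,0,0],"travel": [0,0,0.05],"claw": 10}
    - {"angular": [0,0,0],"travel": [0,0,0.05],"claw": 10}
    - {"angular": [0,0,0],"travel": [0,0,0.05],"claw": 10}
    - {"angular": [0,0,0],"travel": [0,0,0.05],"claw": 10}
    - {"angular": [0,0,0],"travel": [0,0,0.02],"claw": 10}
    - {"angular": [0,0,0],"travel": [0,0,0],"claw": 10}
    - {"angular": [0,0,0],"travel": [0,0,0],"claw": 10}
    - {"angular": [0,0,0],"travel": [0,0,0],"claw": 10}

```text
clock: 21.08
tcp_pos: [0.5395, 0.2577, 0.0384]
ee_rot: [-3.14, 0.0, 1.313]
contact_force: [-2.9, -0.3, 4.9]
width: 0.0218
gripper_force: 30.0
```

play_rows:
  increments:
    - {"angular": [0,0,0],"travel": [0,0,0],"claw": 24}
    - {"angular": [0,0,0],"travel": [0,0,0],"claw": 29}
    - {"angular": [0,0,0],"travel": [0,0,0],"claw": 40}
    - {"angular": [0,0,0],"travel": [0,0,0],"claw": 40}
    - {"angular": [0,0,0],"travel": [0,0,0],"claw": 40}
    - {"angular": [0,0,0],"travel": [0,0,-0.05],"claw": 40}
    - {"angular": [0,0,0],"travel": [0,0,-0.1],"claw": 40}
    - {"angular": [0,0,0],"travel": [0,0,-0.2],"claw": 40}
    - {"angular": [0,0,0],"travel": [0,0,-0.2],"claw": 40}
    - {"angular": [0,0,-0.04],"travel": [0,0,-0.2],"claw": 50}
    - {"angular": [0,0,-0.04],"travel": [0,0,-0.1],"claw": 66}
    - {"angular": [0,0,-0.04],"travel": [0,0,0],"claw": 66}
    - {"angular": [0,0,-0.04],"travel": [0,0,0],"claw": 66}
    - {"angular": [0,0,0],"travel": [0,0,0],"claw": 66}
    - {"angular": [0,0,0],"travel": [0,0,0],"claw": 66}

```text
clock: 22.33
tcp_pos: [0.5402, 0.2578, 0.167]
ee_rot: [3.14, -0.001, 1.645]
contact_force: [0.3, -1.1, 0.0]
width: 0.066
gripper_force: 0.0
```

```bash
python3 -c "
from h import *
go(S['d'],.16,YR)"
```

```text
t 22.33 pos [0.5402 0.2578 0.167 ] yaw [ 3.1405e+00 -1.0000e-03  1.6451e+00] w 0.066 F [ 0.3 -1.1  0. ]
 turn [ 0.0005 -0.0005 -0.002 ] travel [-3.256 -0.124  0.047]
```

play_rows:
  increments:
    - {"angular": [0,0,-0.002],"travel": [-0.1,-0.004,0],"claw": 66}
    - {"angular": [0,0,0],"travel": [-0.2,-0.008,0],"claw": 66}
    - {"angular": [0,0,0],"travel": [-0.2,-0.008,0],"claw": 66}
    - {"angular": [0,0,0],"travel": [-0.2,-0.008,0],"claw": 66}
    - {"angular": [0,0,0],"travel": [-0.2,-0.008,0],"claw": 66}
    - {"angular": [0,0,0],"travel": [-0.2,-0.008,0],"claw": 66}
    - {"angular": [0,0,0],"travel": [-0.2,-0.008,0],"claw": 66}
    - {"angular": [0,0,0],"travel": [-0.2,-0.008,0],"claw": 66}
    - {"angular": [0,0,0],"travel": [-0.2,-0.008,0],"claw": 66}
    - {"angular": [0,0,0],"travel": [-0.2,-0.008,0],"claw": 66}
    - {"angular": [0,0,0],"travel": [-0.2,-0.008,0],"claw": 66}
    - {"angular": [0,0,0],"travel": [-0.2,-0.008,0],"claw": 66}
    - {"angular": [0,0,0],"travel": [-0.2,-0.008,0],"claw": 66}
    - {"angular": [0,0,0],"travel": [-0.2,-0.008,0],"claw": 66}
    - {"angular": [0,0,0],"travel": [-0.2,-0.008,0],"claw": 66}
    - {"angular": [0,0,0],"travel": [-0.2,-0.006,0],"claw": 66}
    - {"angular": [0,0,0],"travel": [-0.156,-0.002,0],"claw": 66}
    - {"angular": [0,0,0],"travel": [0,0,0],"claw": 66}
    - {"angular": [0,0,0],"travel": [0,0,0],"claw": 66}
    - {"angular": [0,0,0],"travel": [0,0,0],"claw": 66}

```text
clock: 24.0
tcp_pos: [0.5609, -0.2295, 0.1657]
ee_rot: [-3.141, -0.001, 1.651]
contact_force: [0.6, 0.6, -0.0]
width: 0.0659
gripper_force: 0.0
```

```bash
python3 - <<'E'
from h import *
go(S['d'],.042,YR); check("a"); check("b"); check("c")
E
```

```text
t 24.0 pos [ 0.5609 -0.2295  0.1657] yaw [-3.1412e+00 -9.0000e-04  1.6513e+00] w 0.0659 F [ 0.6  0.6 -0. ]
 turn [-0.0002 -0.0004  0.001 ] travel [-0.007 -0.007  0.824]
a n 81 circle mm ((539.1693725585938, 257.8785705566406), 11.681253433227539) want (0.5399, 0.2577) top z [0.0504 0.0604 0.0633]
b n 116 circle mm ((491.8482971191406, 76.23497009277344), 14.40825366973877) want (0.4923, 0.076) top z [0.0622 0.0891 0.0919]
c n 132 circle mm ((508.38787841796875, 137.21484375), 18.270719528198242) want (0.5082, 0.1366) top z [0.0553 0.0613 0.0639]
```

play_rows:
  increments:
    - {"angular": [0,0,0.001],"travel": [-0.007,-0.007,0.1],"claw": 66}
    - {"angular": [0,0,0],"travel": [0,0,0.2],"claw": 66}
    - {"angular": [0,0,0],"travel": [0,0,0.2],"claw": 66}
    - {"angular": [0,0,0],"travel": [0,0,0.15],"claw": 66}
    - {"angular": [0,0,0],"travel": [0,0,0.1],"claw": 66}
    - {"angular": [0,0,0],"travel": [0,0,0.074],"claw": 66}
    - {"angular": [0,0,0],"travel": [0,0,0],"claw": 60}
    - {"angular": [0,0,0],"travel": [0,0,0],"claw": 50}
    - {"angular": [0,0,0],"travel": [0,0,0],"claw": 46}
    - {"angular": [0,0,0],"travel": [0,0,0],"claw": 43}
    - {"angular": [0,0,0],"travel": [0,0,0],"claw": 40}
    - {"angular": [0,0,0],"travel": [0,0,0],"claw": 35}
    - {"angular": [0,0,0],"travel": [0,0,0],"claw": 30}
    - {"angular": [0,0,0],"travel": [0,0,0],"claw": 30}
    - {"angular": [0,0,0],"travel": [0,0,0],"claw": 30}

```text
clock: 25.4
tcp_pos: [0.5605, -0.2321, 0.0436]
ee_rot: [3.14, 0.0, 1.65]
contact_force: [-2.8, 0.9, 6.6]
width: 0.0425
gripper_force: 30.0
```

play_rows:
  increments:
    - {"angular": [0,0,0],"travel": [0,0,-0.05],"claw": 30}
    - {"angular": [0,0,0],"travel": [0,0,-0.1],"claw": 30}
    - {"angular": [0,0,0],"travel": [0,0,-0.15],"claw": 30}
    - {"angular": [0,0,0],"travel": [0,0,-0.15],"claw": 30}
    - {"angular": [0,0,0.04],"travel": [0,0,-0.15],"claw": 30}
    - {"angular": [0,0,0.04],"travel": [0,0,-0.15],"claw": 30}
    - {"angular": [0,0,0.04],"travel": [0,0,-0.1],"claw": 30}
    - {"angular": [0,0,0.04],"travel": [0,0,-0.05],"claw": 30}
    - {"angular": [0,0,0],"travel": [0,0,0],"claw": 30}
    - {"angular": [0,0,0],"travel": [0,0,0],"claw": 30}

```text
clock: 26.23
tcp_pos: [0.5602, -0.2313, 0.178]
ee_rot: [3.14, -0.0, 1.317]
contact_force: [0.4, 0.5, -2.7]
width: 0.0423
gripper_force: 29.9
```

```bash
python3 -c "
from h import *
go(T['d'],.0385,YT)"
```

```text
t 26.23 pos [ 0.5602 -0.2313  0.178 ] yaw [ 3.1405e+00 -3.0000e-04  1.3174e+00] w 0.0423 F [ 0.4  0.5 -2.7]
 turn [ 0.0005 -0.0001  0.0011] travel [ 2.703 -0.955  0.93 ]
```

play_rows:
  increments:
    - {"angular": [0,0,0.001],"travel": [0.1,-0.036,0],"claw": 30}
    - {"angular": [0,0,0],"travel": [0.2,-0.071,0],"claw": 30}
    - {"angular": [0,0,0],"travel": [0.2,-0.071,0],"claw": 30}
    - {"angular": [0,0,0],"travel": [0.2,-0.071,0],"claw": 30}
    - {"angular": [0,0,0],"travel": [0.2,-0.071,0],"claw": 30}
    - {"angular": [0,0,0],"travel": [0.2,-0.071,0],"claw": 30}
    - {"angular": [0,0,0],"travel": [0.2,-0.071,0],"claw": 30}
    - {"angular": [0,0,0],"travel": [0.2,-0.071,0],"claw": 30}
    - {"angular": [0,0,0],"travel": [0.2,-0.071,0],"claw": 30}
    - {"angular": [0,0,0],"travel": [0.2,-0.071,0],"claw": 30}
    - {"angular": [0,0,0],"travel": [0.2,-0.071,0],"claw": 30}
    - {"angular": [0,0,0],"travel": [0.2,-0.071,0],"claw": 30}
    - {"angular": [0,0,0],"travel": [0.2,-0.071,0],"claw": 30}
    - {"angular": [0,0,0],"travel": [0.15,-0.053,0],"claw": 30}
    - {"angular": [0,0,0],"travel": [0.053,-0.018,0.1],"claw": 30}
    - {"angular": [0,0,0],"travel": [0,0,0.2],"claw": 30}
    - {"angular": [0,0,0],"travel": [0,0,0.2],"claw": 30}
    - {"angular": [0,0,0],"travel": [0,0,0.1],"claw": 30}
    - {"angular": [0,0,0],"travel": [0,0,0],"claw": 30}
    - {"angular": [0,0,0],"travel": [0,0,0],"claw": 30}

```text
clock: 27.9
tcp_pos: [0.5237, 0.1965, 0.0865]
ee_rot: [-3.14, 0.002, 1.314]
contact_force: [0.2, -1.2, -2.1]
width: 0.0422
gripper_force: 29.9
```

```bash
python3 -c "
from h import *
go(T['d'],.0385,YT)"
```

```text
t 27.9 pos [0.5237 0.1965 0.0865] yaw [-3.1400e+00  2.0000e-03  1.3136e+00] w 0.0422 F [ 0.2 -1.2 -2.1]
 turn [-0.0007  0.001  -0.0008] travel [0.005 0.001 0.32 ]
```

play_rows:
  increments:
    - {"angular": [0,0,0],"travel": [0.003,0,0.05],"claw": 30}
    - {"angular": [0,0,0],"travel": [0,0,0.05],"claw": 30}
    - {"angular": [0,0,0],"travel": [0,0,0.05],"claw": 30}
    - {"angular": [0,0,0],"travel": [0,0,0.05],"claw": 30}
    - {"angular": [0,0,0],"travel": [0,0,0.05],"claw": 30}
    - {"angular": [0,0,0],"travel": [0,0,0.05],"claw": 30}
    - {"angular": [0,0,0],"travel": [0,0,0.015],"claw": 30}
    - {"angular": [0,0,0],"travel": [0,0,0],"claw": 30}
    - {"angular": [0,0,0],"travel": [0,0,0],"claw": 30}
    - {"angular": [0,0,0],"travel": [0,0,0],"claw": 30}

```text
clock: 28.73
tcp_pos: [0.5245, 0.1975, 0.0398]
ee_rot: [3.141, 0.0, 1.313]
contact_force: [-0.7, -0.6, -1.7]
width: 0.0422
gripper_force: 29.9
```

play_rows:
  increments:
    - {"angular": [0,0,0],"travel": [0,0,0.005],"claw": 30}
    - {"angular": [0,0,0],"travel": [0,0,0],"claw": 45}
    - {"angular": [0,0,0],"travel": [0,0,0],"claw": 50}
    - {"angular": [0,0,0],"travel": [0,0,0],"claw": 60}
    - {"angular": [0,0,0],"travel": [0,0,0],"claw": 60}
    - {"angular": [0,0,0],"travel": [0,0,0],"claw": 60}
    - {"angular": [0,0,0],"travel": [0,0,-0.05],"claw": 60}
    - {"angular": [0,0,0],"travel": [0,0,-0.1],"claw": 60}
    - {"angular": [0,0,0],"travel": [0,0,-0.2],"claw": 60}
    - {"angular": [0,0,0],"travel": [0,0,-0.2],"claw": 60}
    - {"angular": [0,0,0],"travel": [0,0,-0.2],"claw": 60}
    - {"angular": [0,0,0],"travel": [0,0,-0.2],"claw": 60}
    - {"angular": [0,0,0],"travel": [0,0,0],"claw": 60}

```text
clock: 29.82
tcp_pos: [0.5279, 0.1982, 0.1877]
ee_rot: [3.135, -0.007, 1.312]
contact_force: [0.2, -0.2, 0.7]
width: 0.06
gripper_force: 0.0
```

play_rows:
  increments:
    - {"angular": [0,0,0],"travel": [-0.1,0,0],"claw": 60}
    - {"angular": [0,0,0],"travel": [-0.2,0,0],"claw": 60}
    - {"angular": [0,0,0],"travel": [-0.2,0,0],"claw": 60}
    - {"angular": [0,0,0],"travel": [-0.2,0,0],"claw": 60}
    - {"angular": [0,0,0],"travel": [-0.2,0,0],"claw": 60}
    - {"angular": [0,0,0],"travel": [-0.2,0,0],"claw": 60}
    - {"angular": [0,0,0],"travel": [-0.2,0,0],"claw": 60}
    - {"angular": [0,0,0],"travel": [-0.2,0,0],"claw": 60}
    - {"angular": [0,0,0],"travel": [-0.2,0,0],"claw": 60}
    - {"angular": [0,0,0],"travel": [-0.2,0,0],"claw": 60}
    - {"angular": [0,0,0],"travel": [-0.2,0,0],"claw": 60}
    - {"angular": [0,0,0],"travel": [-0.2,0,0],"claw": 60}
    - {"angular": [0,0,0],"travel": [-0.2,0,0],"claw": 60}
    - {"angular": [0,0,0],"travel": [-0.2,0,0],"claw": 60}
    - {"angular": [0,0,0],"travel": [0,0,0],"claw": 60}
    - {"angular": [0,0,0],"travel": [0,0,0],"claw": 60}
    - {"angular": [0,0,0],"travel": [0,0,0],"claw": 60}
    - {"angular": [0,0,0],"travel": [0,0,0],"claw": 60}

```text
clock: 31.32
tcp_pos: [0.4207, -0.1929, 0.1811]
ee_rot: [-3.14, -0.0, 1.314]
contact_force: [0.9, 0.2, 0.0]
width: 0.0603
gripper_force: 0.0
```

```bash
python3 - <<'E'
from h import *
for k in "abcd": check(k)
p,d=r.read_camera("side"); cv2.imwrite("pics/side_f.png",cv2.resize(p[120:260,210:370,::-1],None,fx=4,fy=4))
E
```

```text
a n 81 circle mm ((539.6954345703125, 257.7062683105469), 11.167257308959961) want (0.5399, 0.2577) top z [0.0515 0.0606 0.0631]
b n 116 circle mm ((491.883544921875, 76.14188385009766), 14.421422958374023) want (0.4923, 0.076) top z [0.0626 0.0893 0.0915]
c n 137 circle mm ((508.53802490234375, 137.173828125), 18.06108283996582) want (0.5082, 0.1366) top z [0.0528 0.0615 0.064 ]
d n 219 circle mm ((525.06201171875, 198.4814910888672), 21.878379821777344) want (0.5241, 0.1972) top z [0.0524 0.065  0.0679]
```

View pics/side_f.png

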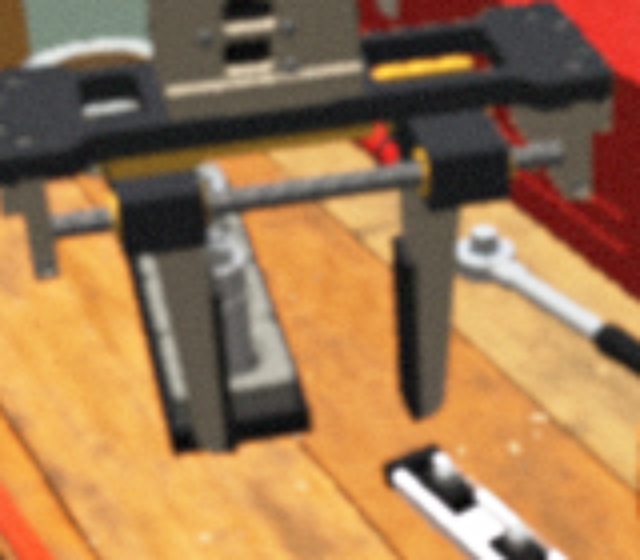

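The gripper blocks part of the side view. The rail's first posts (450,490) are empty and socket b stands upright (235,310). The depth check puts all four sockets' tops at the seated height, centred within 2 mm and level, so I'm handing it in.

```bash
python3 -c "
from rig import r
print(r.finish_job())"
```

```text
the job is handed in; nothing more can be done
None
```

I put all four sockets in their matching inserts and handed the job in at about 31.5 s; the depth check showed each one fully down and within 2 mm of its pocket's centre, and the arm never went near the ratchet or tape measure.

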